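# Hang the forceps rack on its keyhole stud

## Task

Take the steel forceps rack out of its white stand by the blue grip and hang it on the white panel: gently press the large round end of its keyhole over the brass stud until the plate is against the panel, then, still holding it, slide it straight down until the stud is at the top of the narrow slot, and only then let go so that it hangs upright. The stud can sit anywhere along the panel's short black slot, so find it by feel or sight; use only light force (about 10 N is plenty) and leave everything else on the bench where it is.

Things in the scene. Friction and masses are not known exactly. Their poses are not given: they have to be found in the camera images.
- rack_grip (a point): centre of the blue grip block on top of the loose steel forceps rack. Block: 24 mm wide along y, 16 mm thick along x, 56 mm tall (28 mm above and below this point); grasp it across either width. Rack axes: z up, y along the plate's width, x from the plate's front (the side with the ledge) to its flat back
- rack: the rack, one rigid piece of 0.2 to 0.33 kg: upright plate 80 mm wide (y), 100 mm tall, 4 mm thick, blue grip on its top edge, a 24 mm deep ledge on its front (-x) 32 to 42 mm above its lower edge. Keyhole through its middle: round 15 mm hole, 8 mm wide slot going up from it. Origin: middle of the lower edge, 128 mm below rack_grip; same axes
- rack_hole (a point): centre of the keyhole's round 15 mm hole, on the flat back of the plate: 78 mm below rack_grip, 2 mm from it towards +x; axes as rack_grip
- rack_seat (a point): where the centre of the stud's neck lies when locked: in the narrow slot, on the plate's flat back, 18 mm above rack_hole and 3 mm under the slot's closed upper end; axes as rack_grip
- stand: fixed white plastic stand, 90 x 110 mm, 26 mm tall. The rack stands loosely in its 5 mm wide, 18 mm deep slot: lift it straight up at least 20 mm to free it. Origin: centre of its underside
- panel: fixed white panel 160 mm wide, 12 mm thick, top 130 mm above the table, on a grey foot 12 mm tall that reaches 30 mm out in front. Origin on the table under the middle of its front face. Axes: z up, y along the panel, x INTO the panel, so the free front side is -x and the rack's back goes against it with both frames' axes parallel. Hung, the rack's lower edge is 42 mm above the table
- stud_mid (a point): middle of the 32 mm long black level slot on the panel's front face, 110 mm above the table; axes as the panel. The brass stud is at this height, up to 10 mm to either side (not measured, it stays there). Neck 6 mm thick; head 12 mm across, 6 to 10 mm from the panel, bevelled to 8 mm at its tip. Sprung: sinks up to 9 mm into the panel (1.8 N + 0.6 N per mm), springs out when free
- weight_large: bystander, not to be moved: steel knob weight, 38 mm diameter, 62 mm tall; origin at its underside
- weight_small: bystander, not to be moved: steel knob weight, 24 mm diameter, 40 mm tall; origin at its underside
- beaker: bystander, not to be moved: glass beaker, 64 mm diameter, 75 mm tall; origin at its underside
- jar: bystander, not to be moved: amber jar with white cap, 60 mm diameter, 70 mm tall; origin at its underside
- brush: bystander, not to be moved: small brush lying flat, 160 mm long; origin at its underside
- forceps: bystander, not to be moved: steel forceps lying flat, 130 mm long; origin at its underside
There are look-alikes about, which are no part of the job. What is shaped like the rack but red is not meant. Leave any orange look-alike of the panel alone.

How it is judged:
By the outcome, as a careful person would: the job done as asked, in the order asked, and still so for the second after the job is handed in, with the robot touching nothing.
It also fails if it takes over 70 s, if anything falls off the work surface, if the arm or the gripper's body presses on something with over 40 N, if the wrist force passes 120 N, or if a joint passes its speed limit or range.

## Robot

A 6-joint arm with a two-finger parallel gripper is mounted at the origin on the work surface. World frame = base frame: x ahead of the robot, y to its left, z up, the work surface at z = 0. Lengths are in m, angles in rad, forces in N, time in s.
With the tool pointing down it reaches from about 0.275 to 0.85 m from the base axis. Payload 19 kg.
Tool frame: the origin (TCP) lies midway between the tips of the shut fingers; the grasp point (between the pads) lies 19 mm behind it; z points along the fingers, y is the line along which they close (so a half turn about z gives the same grasp; the last joint's range is limited). The gripper opens to 85 mm and grips with 20 to 120 N. Pads are 22 mm wide; open, the fingers measure 114 mm over their backs; the gripper's body (76 mm by 85 mm) begins 54 mm behind the grasp point. The pads swing forward as they close: fully open they stand 13 mm farther back than shut.
Start: joints at [1.179, 0.15, 1.437, -0, 1.554, -0.134], TCP at [0.147, 0.556, 0.208] pointing down, gripper open.
Joint ranges: [-2.8, 2.8], [-0.68, 2.1], [0.12, 2.68], [-1.39, 4.53], [0.16, 2.79], [-2.81, 2.81]. Speed limits (rad/s): [1.89, 1.89, 2.22, 3.01, 3.01, 3.01].

## Interface

Orientations are given as [roll, pitch, yaw] about the fixed x, y, z axes, in that order (R = Rz(yaw) Ry(pitch) Rx(roll)).
In Python, from workcell import r gives the robot as it stands. The module is installed in compiled form; this text tells all that it offers.
- The arm moves only by the tool drive_tool, never from a script. Its argument "steps" is a list that holds one entry, the list of rows, each a list of 4 numbers: the shift along the tool's x, y, z in mm, then the turn about the tool's z in rad. A call has 1 to 8 rows; each row shifts and turns the commanded pose from where the row before left it, along the tool's axes as they then stand; what a row does not reach is not made up. A row lasts 1/10 s, in which the tool goes at most 50 mm and 8.59 degrees, less where a joint would pass 70% of its speed; a pose out of reach is approached as far as the arm can. A call with a gripper value outside its range is refused whole. "gripper" is the closure, from 0 (fully open) to 1 (shut), set as the call begins (left out, the last holds). The fingers move at their own pace and stop on an object; "squeeze" is the grip in N (left out, the last holds). Time passes only in rows, so rows that do not move let the fingers close. It gives the time, the measured TCP pose, the force, the opening and the grip force at its end, in the units of the state.
- r.observe(): the state, without advancing time (a new reading comes with each control period).
- r.get_image(name): name is "scene" or "top"; returns the picture (400x640x3 uint8, red, green, blue); there is no depth.
- r.camera_params(name): a dict with "fov_y" (degrees; the focal length in pixels is half the picture's height over the tangent of half this angle, whatever the lens; pixels are square), "cx", "cy" (the principal point, pixels), "T" (4x4, takes a point from camera to world coordinates). Camera axes: x right, y down, z forward; pixel columns grow to the right and rows downward; lengths in m; the calibration is good to about 2 mm. A picture is of the moment at which its call begins. camera_params takes no time and is no camera call.
- r.hand_in(): hands the job in; it is judged then, once.
Trained networks look in the newest picture that a camera, given by its name, has taken for a name from the list of things; names that differ only in an ending like _2 or _b are one class to them, and where a whole thing is asked for, a point or a joint stands for the part that bears it (a point fixed in the world has none). Each returns a list of dicts, best first, with "p" (0 to 1); they miss things now and then, are a little off and sometimes report something else, mostly with a low value. They report only what shows in the picture. A call takes as long as a camera call. They do not tell look-alikes from the thing itself.
- r.search_frame(camera, thing): "location" ([column, row] in pixels, amid what is visible of it).
- r.cut_out(camera, thing): "region" (400x640 bool, what is visible of it) and "location" ([column, row] in pixels, amid what is visible of it).
- r.pinpoint(camera, thing): "location" ([column, row] in pixels: a listed point, or the origin of a listed thing).
The state is a dict: "time_s": time; "q": joint angles; "dq": joint speeds; "effort": joint torques, N m; "position": TCP position; "tcp_rot": TCP orientation; "ft_force": force on the tool from outside, world axes, zero at the start; "ft_torque": the same for the moment, N m; "grip_width": finger opening in m; "finger_force": force on a finger pad.
Only numpy, scipy, OpenCV 4.12 (cv2) and the standard library are available. Lean on these libraries where they do the work, as an engineer would, in place of code of your own. Each camera call takes 0.05 s, during which the arm holds its last target. There are 200 camera calls.

## Working session

There is one attempt and no reset: what is moved stays moved. The work goes in short steps, Python scripts to look and compute and a tool call to move; the robot and the scene stay as the last step left them, time stands still between calls to the robot, and variables do not carry over. Pictures are saved under pics/ and viewed, at most 10 in all, crops included, and the job is handed in when it is done.

Besides the shell and the picture viewer there is one more tool, called by a JSON object that holds its "fn" and its "kwargs", one argument or row to a line. drive_tool: Moves the arm, as the interface text tells. Its arguments: {"type":"object","properties":{"steps":{"type":"array"},"gripper":{"type":"number"},"squeeze":{"type":"number"}},"required":["steps"]}

```bash
mkdir -p pics; cat > h.py <<'E'
import numpy as np, cv2
from workcell import r
def ray(c,uv):
    p=r.camera_params(c); f=200/np.tan(np.radians(p['fov_y'])/2); T=np.array(p['T'])
    d=T[:3,:3]@np.array([(uv[0]-p['cx'])/f,(uv[1]-p['cy'])/f,1]); return T[:3,3],d
def onz(c,uv,z):
    o,d=ray(c,uv); return o+d*(z-o[2])/d[2]
def proj(c,P):
    p=r.camera_params(c); f=200/np.tan(np.radians(p['fov_y'])/2); T=np.array(p['T'])
    q=T[:3,:3].T@(np.array(P)-T[:3,3]); return np.array([p['cx']+f*q[0]/q[2],p['cy']+f*q[1]/q[2]])
def tri(a,b):
    A=np.zeros((3,3));B=np.zeros(3)
    for c,uv in (('scene',a),('top',b)):
        o,d=ray(c,uv); d=d/np.linalg.norm(d); M=np.eye(3)-np.outer(d,d); A+=M;B+=M@o
    return np.linalg.solve(A,B)
E
python3 - <<'E'
from h import *
ims=[]
for c in ('scene','top'):
    im=r.get_image(c); cv2.imwrite(f'pics/{c}0.png',im[:,:,::-1]); 
    p=r.camera_params(c); print(c,p['fov_y'],p['cx'],p['cy'],np.round(p['T'],3).tolist())
    for t in ('rack_grip','rack','rack_hole','panel','stud_mid','stand'):
        print(c,t,[(np.round(d['location'],1).tolist(),round(d['p'],2)) for d in r.pinpoint(c,t)])
print(r.observe())
E
```

```text
scene 53.024744015131354 329.7481590865835 197.01418413147098 [[-0.232, 0.639, -0.733, 1.241], [0.973, 0.16, -0.168, 0.277], [0.01, -0.752, -0.659, 0.78], [0.0, 0.0, 0.0, 1.0]]
scene rack_grip [([358.6, 174.4], 0.9), ([429.1, 166.7], 0.67)]
scene rack [([381.3, 201.6], 0.87), ([448.7, 194.1], 0.79), ([347.4, 227.6], 0.75)]
scene rack_hole [([442.0, 178.1], 0.85), ([342.6, 212.8], 0.74), ([372.4, 187.9], 0.64)]
scene panel [([249.9, 174.1], 0.81), ([216.8, 224.0], 0.63)]
scene stud_mid [([243.3, 144.4], 0.89), ([209.7, 187.2], 0.72), ([346.3, 209.7], 0.59), ([453.4, 240.9], 0.53)]
scene stand [([346.1, 228.2], 0.97)]
top 55.29402271430443 322.0386323663764 193.41843309153037 [[0.003, -0.992, 0.126, 0.365], [-1.0, 0.0, 0.026, 0.099], [-0.026, -0.126, -0.992, 1.149], [0.0, 0.0, 0.0, 1.0]]
top rack_grip [([310.9, 194.0], 0.85), ([319.9, 278.2], 0.67), ([245.2, 312.7], 0.57), ([426.2, 184.1], 0.22)]
top rack [([222.8, 274.1], 0.86), ([290.0, 245.7], 0.85), ([313.5, 200.7], 0.68)]
top rack_hole [([302.4, 260.3], 0.86), ([315.6, 198.1], 0.85), ([232.6, 292.6], 0.6)]
top panel [([424.4, 184.
[... 174 characters left out ...]
96), ([367.4, 235.5], 0.69)]
{'time_s': 0.7, 'q': array([ 1.17900901e+00,  1.50456304e-01,  1.43743699e+00,  1.83249065e-05,
        1.55383350e+00, -1.33996382e-01]), 'dq': array([ 0.00102241, -0.00049789,  0.00068951, -0.00034045, -0.00091067,
       -0.000264  ]), 'effort': array([ 8.23904793e-04, -7.12695837e+01, -5.70958614e+01, -1.51597046e-04,
        2.40788897e-03, -1.98068199e-05]), 'position': array([0.14658091, 0.5559397 , 0.20837304]), 'tcp_rot': array([-3.14146217e+00, -3.60778858e-05,  2.88380141e+00]), 'ft_force': array([ 0.23577507,  0.73222511, -0.46187082]), 'ft_torque': array([-0.00847892, -0.00331732, -0.04560404]), 'finger_force': 0.0, 'grip_width': 0.08506476660736965}
```

View pics/scene0.png

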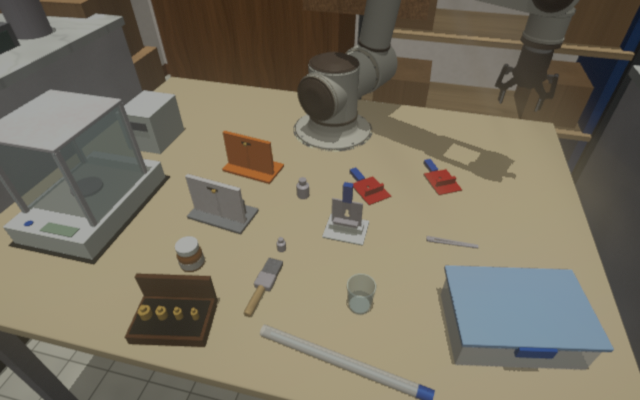

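View pics/top0.png

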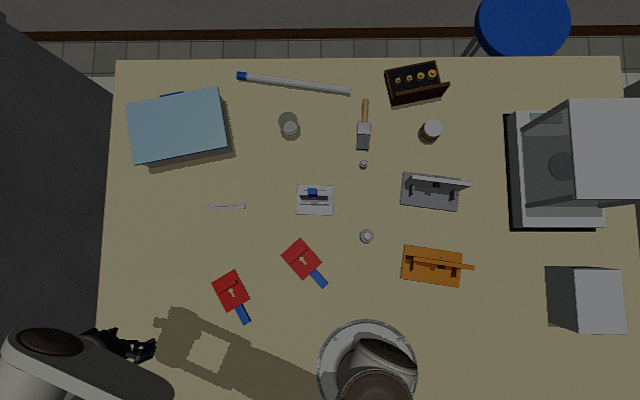

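The white panel is at scene (218,200) / top (433,190), with an orange look-alike at scene (250,155) / top (433,265). The steel rack stands in the white stand at scene (347,215) / top (314,198). The two racks lying flat are red: scene (371,188) and (441,180). I'll confirm the white panel and the steel rack in an enlarged crop.

```bash
python3 - <<'E'
from h import *
s=cv2.imread('pics/scene0.png');t=cv2.imread('pics/top0.png')
def c(i,x,y): return cv2.resize(i[y:y+60,x:x+80],(400,300),interpolation=cv2.INTER_CUBIC)
m=np.vstack([np.hstack([c(s,182,170),c(s,307,180)]),np.hstack([c(t,395,160),c(t,275,170)])])
cv2.imwrite('pics/crop1.png',cv2.convertScaleAbs(m,alpha=1.3))
print('grip',tri((358.6,174.4),(310.9,194.0)) if 0 else '')
print(onz('scene',(346.1,228.2),0),onz('top',(316,197),0))
print('stud',tri((209.7,187.2),(439.7,177.9)))
E
```

```text
grip 
[0.48759118 0.15044936 0.        ] [0.50023269 0.14764132 0.        ]
stud [ 0.5402362  -0.1974269   0.11578154]
```

View pics/crop1.png

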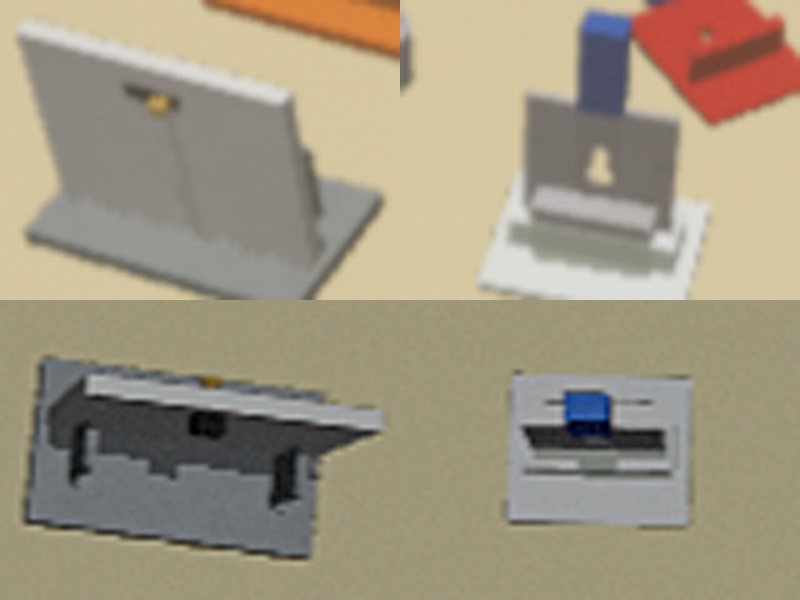

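The scene crop shows the white panel's front face turned towards the camera (world +x). The stud is at about scene (213.6,190.6) / top (437.2,176.4). The steel rack stands upright with its ledge towards +x, so its back already faces the same way as needed for the panel. It has the blue grip on top (top face at scene (348.6,184.8)), and it is neither red nor orange, so it is the right one. Next I'll measure poses.

```bash
python3 - <<'E'
from h import *
np.set_printoptions(precision=4,suppress=True)
print('stud tip',tri((213.6,190.6),(437.2,176.4)), onz('scene',(213.6,190.6),.11),onz('top',(437.2,176.4),.11))
print('grip top tri',tri((348.6,184.8),(312.8,191.6)), onz('scene',(348.6,184.8),.164),onz('top',(312.8,191.6),.164))
for n,a,b in (('panel top',(412.4,175),(471.4,182)),('stand far',(377.8,175)[:0] or (275+113/5,170+73/5),(275+292/5,170+78/5)),('stand near',(275+107/5,170+222/5),(275+288/5,170+225/5)),('slotline',(275+145/5,170+101/5),(275+252/5,170+102/5))):
    z={'p':.13,'s':.026}[n[0]]
    if n=='slotline': z=.108
    A,B=onz('top',a,z),onz('top',b,z); print(n,A,B,np.linalg.norm(A-B),'ang',np.degrees(np.arctan2((B-A)[0],-(B-A)[1])))
A,B=onz('scene',(185.6,177.8),.13),onz('scene',(239.4,191.0),.13); print('panel scene',A,B,np.linalg.norm(A-B),np.degrees(np.arctan2((A-B)[0],(A-B)[1])))
A,B=onz('scene',(307+127/5,180+95/5),.108),onz('scene',(307+278/5,180+123/5),.108); print('rack plate scene',A,B,np.linalg.norm(A-B),np.degrees(np.arctan2((A-B)[0],(A-B)[1])))
print(r.observe()['position'])
E
```

```text
stud tip [ 0.5442 -0.1893  0.11  ] [ 0.5442 -0.1899  0.11  ] [ 0.544  -0.1888  0.11  ]
grip top tri [0.4955 0.1508 0.1589] [0.5013 0.1533 0.164 ] [0.495  0.1491 0.164 ]
panel top [ 0.5445 -0.1171  0.13  ] [ 0.5252 -0.2735  0.13  ] 0.15751108710606984 ang -7.0162302613338134
stand far [0.5344 0.2016 0.026 ] [0.5313 0.095  0.026 ] 0.10665624664440411 ang -1.6691362517264392
stand near [0.4455 0.2042 0.026 ] [0.4438 0.0974 0.026 ] 0.10676367783399716 ang -0.8868720970229743
slotline [0.5064 0.1763 0.108 ] [0.5058 0.1173 0.108 ] 0.05897506783952927 ang -0.5725554144610295
panel scene [ 0.5355 -0.2686  0.13  ] [ 0.5508 -0.1131  0.13  ] 0.15624136594681395 -174.36693264219517
rack plate scene [0.4994 0.1135 0.108 ] [0.5017 0.1913 0.108 ] 0.07786703840654889 -178.37394272109515
[0.1466 0.5559 0.2084]
```

{"fn": "drive_tool", "kwargs": {
  "steps": [
    [[-37,-25,-5,0],[-37,-25,-5,0],[-37,-25,-5,0],[-37,-25,-5,0],[-37,-25,-5,0],[-37,-25,-5,0],[-37,-25,0,0],[-37,-25,0,0]]
  ],
  "gripper": 0
}}

```text
time_s: 1.5
position: [0.3827, 0.2856, 0.2388]
tcp_rot: [3.141, 0.001, 2.884]
ft_force: [0.4, 0.2, -0.1]
grip_width: 0.0852
finger_force: 0.0
```

{"fn": "drive_tool", "kwargs": {
  "steps": [
    [[-37,-25,0,0],[-37,-25,0,0],[-37,-25,0,0],[-37,-25,0,0],[0,0,0,0.145],[0,0,0,0.145],[0,0,0,0.145],[0,0,0,0.145]]
  ]
}}

```text
time_s: 2.3
position: [0.4995, 0.1525, 0.2384]
tcp_rot: [-3.141, 0.0, 2.297]
ft_force: [-0.1, 0.4, -0.7]
grip_width: 0.0854
finger_force: 0.0
```

{"fn": "drive_tool", "kwargs": {
  "steps": [
    [[0,0,0,0.145],[0,0,0,0.145],[0,0,0,0.145],[0,0,0,0.145],[0,0,0,0.145],[0,0,0,0],[0,0,0,0]]
  ]
}}

```text
time_s: 3.0
position: [0.4995, 0.1527, 0.2384]
tcp_rot: [3.142, 0.0, 1.583]
ft_force: [-0.3, 0.4, 0.2]
grip_width: 0.0856
finger_force: 0.0
```

{"fn": "drive_tool", "kwargs": {
  "steps": [
    [[-1,0,20,0.033],[0,0,25,0],[0,0,25,0],[0,0,20,0],[0,0,17,0],[0,0,10,0],[0,0,0,0]]
  ]
}}

```text
time_s: 3.7
position: [0.499, 0.1516, 0.1204]
tcp_rot: [-3.14, 0.0, 1.548]
ft_force: [-0.7, -0.9, 0.5]
grip_width: 0.0854
finger_force: 0.0
```

```bash
python3 - <<'E'
from h import *
s=r.get_image('scene')[:,:,::-1];t=r.get_image('top')[:,:,::-1]
def c(i,x,y): return cv2.resize(i[y:y+100,x:x+80],(400,500),interpolation=cv2.INTER_CUBIC)
cv2.imwrite('pics/g1.png',np.hstack([c(s,307,140),c(t,275,140)]))
E
```

```text
(no output)
```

View pics/g1.png

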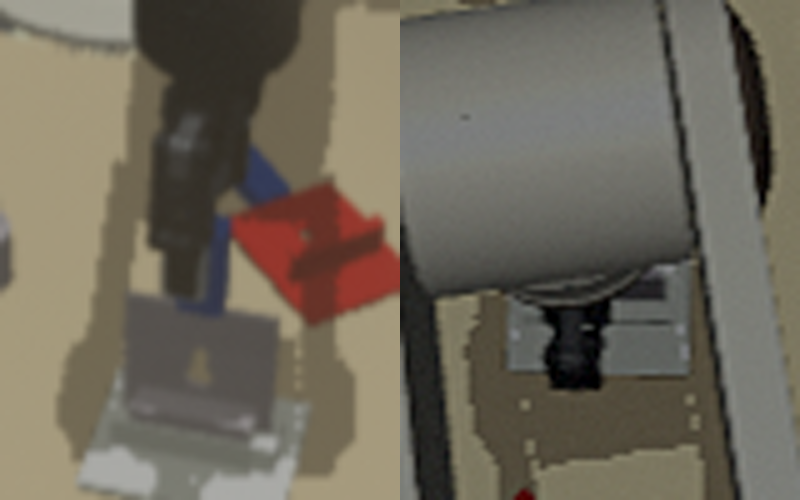

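The front finger is at scene (343,195), just left of the grip edge at (350,200), with nothing obstructing it. The leftward offset is consistent with parallax, so I'll close.

{"fn": "drive_tool", "kwargs": {
  "steps": [
    [[0,0,0,0],[0,0,0,0],[0,0,0,0],[0,0,0,0],[0,0,0,0],[0,0,0,0],[0,0,0,0],[0,0,0,0]]
  ],
  "gripper": 1,
  "squeeze": 60
}}

```text
time_s: 4.6
position: [0.4991, 0.1517, 0.1217]
tcp_rot: [-3.141, 0.0, 1.546]
ft_force: [-4.8, 0.0, 6.1]
grip_width: 0.0151
finger_force: 58.4
```

```bash
python3 - <<'E'
from h import *
print(proj('scene',(.498,.151,.14)),proj('scene',(.54,.151,.14)))
o=r.observe();print(o['grip_width'],o['ft_force'],o['ft_torque'],o['position'])
E
```

```text
[347.55668296 191.3508378 ] [344.04428913 202.41289417]
0.015091082673002623 [-4.78581899  0.01418841  6.09284894] [-0.03049288  1.25324482  0.08951933] [0.4991217  0.15173086 0.12173164]
```

{"fn": "drive_tool", "kwargs": {
  "steps": [
    [[0,0,-5,0],[0,0,-10,0],[0,0,-10,0],[0,0,-15,0],[0,0,-20,0],[0,0,-20,0],[0,0,-20,0],[0,0,0,0]]
  ],
  "squeeze": 100
}}

```text
time_s: 5.4
position: [0.5007, 0.1518, 0.2248]
tcp_rot: [3.136, -0.001, 1.546]
ft_force: [0.1, 0.3, -2.8]
grip_width: 0.0136
finger_force: 98.0
```

```bash
python3 - <<'E'
from h import *
o=r.observe();print(o['grip_width'],o['ft_force'],o['ft_torque'],o['position'])
for c in('scene','top'):
    im=r.get_image(c)[:,:,::-1]; cv2.imwrite(f'pics/l_{c}.png',im)
    for t in ('rack_hole','rack_seat','rack_grip','rack'):
        print(c,t,[(np.round(d['location'],1).tolist(),round(d['p'],2)) for d in r.pinpoint(c,t)][:3])
s=cv2.imread('pics/l_scene.png')[120:220,290:423]
cv2.imwrite('pics/l1.png',cv2.resize(s,(798,600),interpolation=cv2.INTER_CUBIC))
E
```

```text
0.013636446409459801 [ 0.10064171  0.2748259  -2.83460131] [ 0.01587356 -0.03122242 -0.03215366] [0.50073061 0.1518023  0.22482922]
scene rack_hole [([345.3, 184.9], 0.77), ([373.5, 190.1], 0.64), ([444.2, 181.0], 0.56)]
scene rack_seat [([367.2, 190.4], 0.95), ([348.8, 182.1], 0.73), ([440.6, 177.1], 0.6)]
scene rack_grip [([356.9, 175.8], 0.73), ([349.8, 158.7], 0.66), ([432.2, 168.7], 0.61)]
scene rack [([383.2, 201.2], 0.85), ([449.8, 190.7], 0.76), ([346.0, 202.0], 0.61)]
top rack_hole [([230.2, 289.6], 0.73), ([302.6, 259.4], 0.61), ([315.8, 194.6], 0.57)]
top rack_seat [([235.4, 295.3], 0.8), ([305.9, 260.1], 0.77), ([310.9, 191.2], 0.63)]
top rack_grip [([243.8, 315.8], 0.85), ([225.0, 208.1], 0.66), ([309.8, 185.2], 0.47)]
top rack [([220.2, 272.6], 0.66), ([289.9, 247.1], 0.5), ([317.4, 198.1], 0.44)]
```

View pics/l1.png

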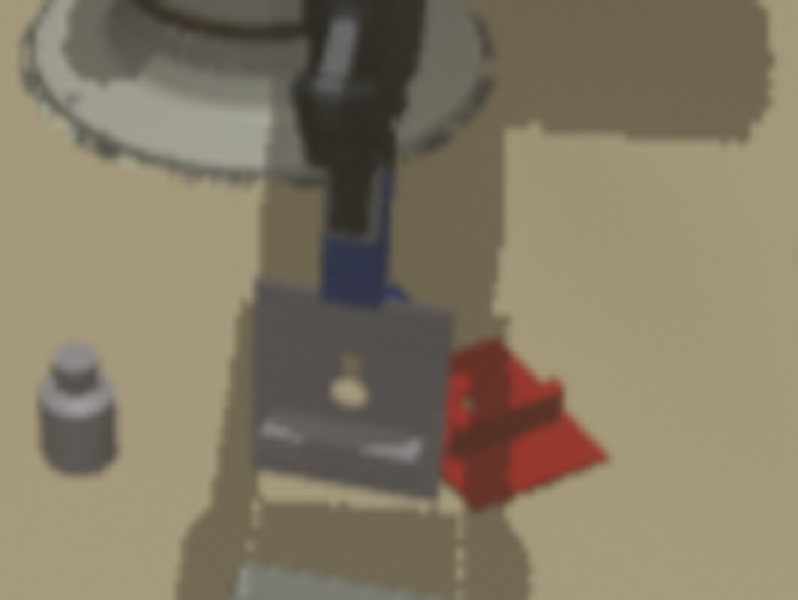

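Lifted clear and hanging upright, with the plate corners at scene about (333,167), (365,172), (332,198), (363,203) and the hole at about (348,185). I'll fit the held pose.

```bash
python3 - <<'E'
from h import *
from scipy.optimize import least_squares
from scipy.spatial.transform import Rotation as R
L=np.array([[2,-40,-28],[2,40,-28],[2,-40,-128],[2,40,-128],[2,0,-78]])/1000
px=np.array([(332.8,167.2),(365.3,172.2),(332,198),(362.7,202.8),(348.3,185)])
def f(p,full=False):
    W=R.from_euler('zxy',p[3:6]).apply(L)+p[:3]
    return np.concatenate([(np.array([proj('scene',w) for w in W])-px).ravel(),(p[:3]-[.5007,.1518,.239])/[.003,.004,.005],(p[3:6]-[-.025,0,0])/[.03,.03,.03]])
s=least_squares(f,[.5,.15,.239,0,0,0]);print(s.x.round(4),s.fun[:10].round(2))
for c in('scene',):
    # panel stud pixel vs projections
    print(proj('scene',(.5442,-.1893,.11)))
E
```

```text
[ 0.5001  0.152   0.2391 -0.0185  0.0011  0.0185] [-0.52 -0.64  0.37 -0.21 -0.07 -0.11  0.37  0.62 -0.21  0.49]
[213.8210559  190.63502009]
```

{"fn": "drive_tool", "kwargs": {
  "steps": [
    [[0,20,0,0],[0,30,0,0],[-10,30,0,0.045],[-20,20,0,0.04],[-30,8,0,0],[-40,0,0,0],[-40,0,0,0],[-40,0,0,0]]
  ]
}}

```text
time_s: 6.7
position: [0.5889, -0.033, 0.2211]
tcp_rot: [-3.141, 0.0, 1.461]
ft_force: [0.5, -0.3, -2.4]
grip_width: 0.014
finger_force: 98.2
```

{"fn": "drive_tool", "kwargs": {
  "steps": [
    [[-40,0,0,0],[-40,0,0,0],[-40,0,0,0],[-30,0,0,0],[-15,0,0,0],[0,0,0,0],[0,0,0,0]]
  ]
}}

```text
time_s: 7.4
position: [0.5712, -0.1951, 0.2212]
tcp_rot: [-3.141, -0.0, 1.461]
ft_force: [0.1, 0.2, -2.6]
grip_width: 0.0133
finger_force: 98.2
```

{"fn": "drive_tool", "kwargs": {
  "steps": [
    [[0,0,12,0],[0,0,15,0],[0,0,12,0],[0,0,8,0],[0,0,0,0],[0,0,0,0]]
  ]
}}

```text
time_s: 8.0
position: [0.5712, -0.1956, 0.1745]
tcp_rot: [-3.142, 0.0, 1.461]
ft_force: [0.4, -0.1, -1.2]
grip_width: 0.014
finger_force: 98.0
```

```bash
python3 - <<'E'
from h import *
o=r.observe();print(o['ft_force'],o['position'])
for c in('scene','top'):
    cv2.imwrite(f'pics/p_{c}.png',r.get_image(c)[:,:,::-1])
print(proj('scene',(.5442,-.1893,.11)),proj('scene',o['position']+[0,0,-.0637]))
a=cv2.resize(cv2.imread('pics/p_scene.png')[140:240,170:250],(400,500),interpolation=cv2.INTER_CUBIC)
b=cv2.resize(cv2.imread('pics/p_top.png')[130:230,395:475],(400,500),interpolation=cv2.INTER_CUBIC)
cv2.imwrite('pics/p1.png',cv2.convertScaleAbs(np.hstack([a,b]),alpha=1.4))
E
```

```text
[ 0.43207564 -0.13158555 -1.15951219] [ 0.57117878 -0.19559267  0.17449958]
[213.8210559  190.63502009] [206.71115048 196.70788316]
```

View pics/p1.png

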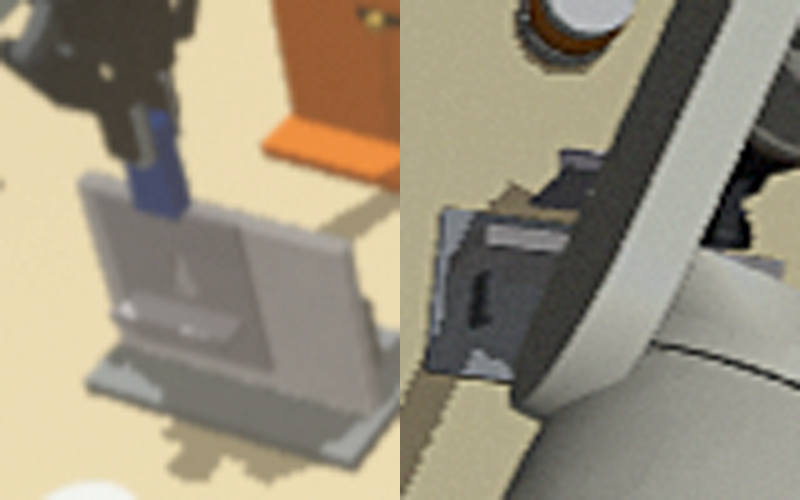

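{"fn": "drive_tool", "kwargs": {
  "steps": [
    [[3,0,0,0],[0,-6,0,0],[0,-6,0,0],[0,-6,0,0],[0,-3,0,0],[0,0,0,0],[0,0,0,0]]
  ]
}}

```text
time_s: 8.8
position: [0.5506, -0.1904, 0.1745]
tcp_rot: [3.141, 0.0, 1.461]
ft_force: [-0.1, 0.4, -2.4]
grip_width: 0.0138
finger_force: 98.2
```

{"fn": "drive_tool", "kwargs": {
  "steps": [
    [[0,-2,0,0],[0,-2,0,0],[0,0,0,0],[0,0,0,0]]
  ]
}}

```text
time_s: 9.2
position: [0.5466, -0.1899, 0.1744]
tcp_rot: [-3.142, 0.0, 1.461]
ft_force: [1.0, 0.5, -2.9]
grip_width: 0.0136
finger_force: 98.2
```

{"fn": "drive_tool", "kwargs": {
  "steps": [
    [[0,-2,0,0],[0,-1,0,0],[0,0,0,0],[0,0,0,0]]
  ]
}}

```text
time_s: 9.6
position: [0.5439, -0.1896, 0.1745]
tcp_rot: [3.141, 0.0, 1.461]
ft_force: [5.2, -0.0, -5.0]
grip_width: 0.0138
finger_force: 97.7
```

{"fn": "drive_tool", "kwargs": {
  "steps": [
    [[0,0,1,0],[0,0,0.5,0],[0,0,0,0],[0,0,0,0]]
  ]
}}

```text
time_s: 10.0
position: [0.5439, -0.1897, 0.1732]
tcp_rot: [3.141, 0.0, 1.461]
ft_force: [5.0, -0.1, 0.0]
grip_width: 0.0135
finger_force: 98.3
```

{"fn": "drive_tool", "kwargs": {
  "steps": [
    [[0,0,1,0],[0,0,0,0],[0,0,0,0]]
  ]
}}

```text
time_s: 10.3
position: [0.5438, -0.1897, 0.1721]
tcp_rot: [3.141, 0.0, 1.461]
ft_force: [5.0, -1.0, 0.7]
grip_width: 0.0137
finger_force: 98.3
```

{"fn": "drive_tool", "kwargs": {
  "steps": [
    [[0,-1,0,0],[0,-1,0,0],[0,0,0,0],[0,0,0,0]]
  ]
}}

```text
time_s: 10.7
position: [0.5417, -0.1895, 0.172]
tcp_rot: [3.141, 0.0, 1.461]
ft_force: [6.0, -1.8, 0.3]
grip_width: 0.0135
finger_force: 97.9
```

```bash
python3 - <<'E'
from h import *
o=r.observe();print(o['ft_force'],o['ft_torque'],o['position'])
cv2.imwrite('pics/q_scene.png',r.get_image('scene')[:,:,::-1])
a=cv2.resize(cv2.imread('pics/q_scene.png')[155:230,175:275],(800,600),interpolation=cv2.INTER_CUBIC)
cv2.imwrite('pics/q1.png',cv2.convertScaleAbs(a,alpha=1.4))
E
```

```text
[ 6.01145421 -1.8326781   0.31470307] [-0.3434773  -1.4535787  -0.25586142] [ 0.54174156 -0.18951848  0.17204147]
```

View pics/q1.png

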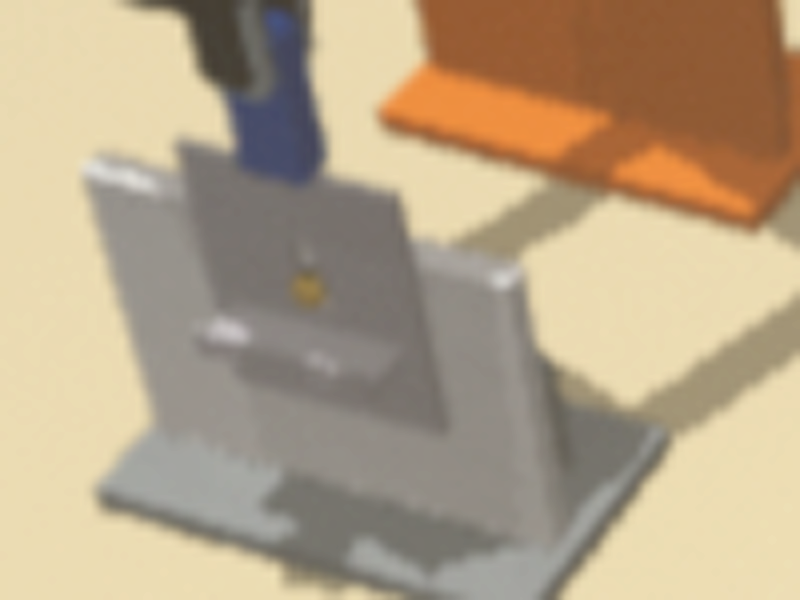

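Brass fills the round hole at about scene (213.5,191). The negative z moment suggests the plate's +y edge is carrying the contact, so I'll turn slightly to square it to the panel.

{"fn": "drive_tool", "kwargs": {
  "steps": [
    [[0,0,0,0.02],[0,0,0,0],[0,0,0,0]]
  ]
}}

```text
time_s: 11.05
position: [0.5415, -0.1893, 0.1718]
tcp_rot: [-3.141, 0.0, 1.441]
ft_force: [3.3, -0.4, -0.3]
grip_width: 0.0138
finger_force: 97.8
```

```bash
python3 - <<'E'
from h import *
o=r.observe();print(o['ft_force'],o['ft_torque'],o['position'],o['tcp_rot'])
print(proj('scene',o['position']+[0.002,0,-.0637]),proj('scene',o['position']+[0.008,0,-.0637]))
a=cv2.imread('pics/q_scene.png')[180:202,204:224].astype(int)
m=(a[:,:,2]-a[:,:,0]>40); y,x=np.nonzero(m); print(m.sum(),x.mean()+204,y.mean()+180,x.min()+204,x.max()+204,y.min()+180,y.max()+180)
E
```

```text
[ 3.271926   -0.42929772 -0.2559165 ] [-0.2796108  -0.86788554  0.12975566] [ 0.54149152 -0.18934074  0.17183081] [-3.14119683e+00  7.12320173e-05  1.44104653e+00]
[214.05961661 191.01339563] [213.02155773 192.4826519 ]
8 213.125 190.875 212 214 190 192
```

{"fn": "drive_tool", "kwargs": {
  "steps": [
    [[0,-1,0,-0.007],[0,-1,0,0],[0,0,0,0],[0,0,0,0]]
  ]
}}

```text
time_s: 11.45
position: [0.5405, -0.1892, 0.1719]
tcp_rot: [3.14, 0.0, 1.448]
ft_force: [12.1, -2.0, -4.9]
grip_width: 0.0141
finger_force: 98.0
```

```bash
python3 - <<'E'
from h import *
o=r.observe();print(o['ft_force'],o['ft_torque'],o['position'],o['tcp_rot'])
E
```

```text
[12.06569874 -1.95297262 -4.85496515] [-0.44677875 -2.84342345 -0.22445949] [ 0.54049003 -0.18919577  0.17189184] [3.13956327e+00 7.34767563e-05 1.44812400e+00]
```

Force rose to 12 N with only 1 mm of travel, so the plate is firmly against the panel. I'll ease off 1 mm and slide down.

{"fn": "drive_tool", "kwargs": {
  "steps": [
    [[0,1,0,0],[0,0,1.5,0],[0,0,1.5,0],[0,0,1.5,0],[0,0,0,0]]
  ]
}}

```text
time_s: 11.95
position: [0.5412, -0.1893, 0.1676]
tcp_rot: [3.14, 0.0, 1.448]
ft_force: [7.0, -0.0, -0.8]
grip_width: 0.0136
finger_force: 98.5
```

{"fn": "drive_tool", "kwargs": {
  "steps": [
    [[0,0,1.5,0],[0,0,1.5,0],[0,0,1.5,0],[0,0,0,0],[0,0,0,0]]
  ]
}}

```text
time_s: 12.45
position: [0.5412, -0.1893, 0.1631]
tcp_rot: [3.14, 0.0, 1.448]
ft_force: [7.7, -1.4, -1.1]
grip_width: 0.0139
finger_force: 98.5
```

{"fn": "drive_tool", "kwargs": {
  "steps": [
    [[0,1,0,0],[0,1,0,0],[0,1,0,0],[0,0,0,0],[0,0,0,0]]
  ]
}}

```text
time_s: 12.95
position: [0.5433, -0.1896, 0.1627]
tcp_rot: [-3.141, -0.0, 1.448]
ft_force: [0.1, 0.4, -2.2]
grip_width: 0.0138
finger_force: 98.4
```

```bash
python3 - <<'E'
from h import *
o=r.observe();print(o['ft_force'],o['ft_torque'],o['position'],o['tcp_rot'])
cv2.imwrite('pics/s_scene.png',r.get_image('scene')[:,:,::-1])
a=cv2.resize(cv2.imread('pics/s_scene.png')[170:220,185:245],(720,600),interpolation=cv2.INTER_CUBIC)
cv2.imwrite('pics/s1.png',cv2.convertScaleAbs(a,alpha=1.4))
E
```

```text
[ 0.06924078  0.35347903 -2.19281619] [0.00726169 0.03574263 0.05759093] [ 0.54333743 -0.18956118  0.16266845] [-3.14076944e+00 -5.30058593e-05  1.44784938e+00]
```

View pics/s1.png

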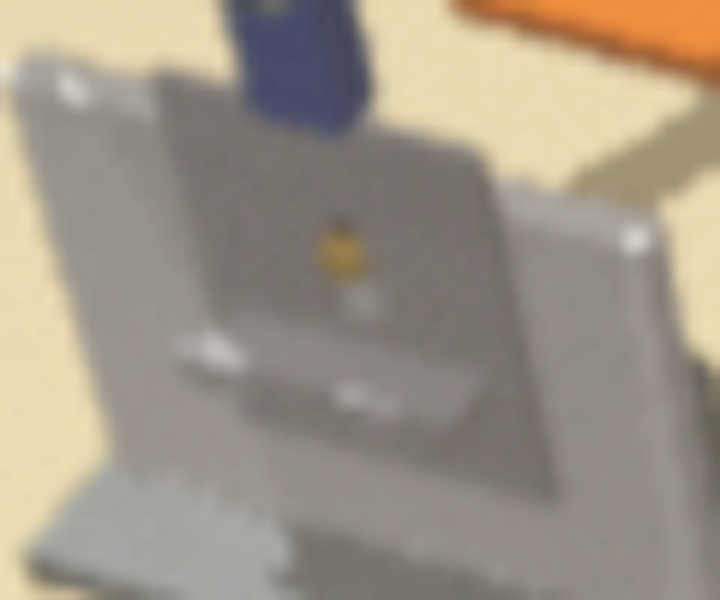

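The brass head now sits in front of the plate as a full disc at scene (213.5,191), the empty round hole is below it at (215.5,195), and the force is zero. The stud is engaged, so I'll continue down to the end.

{"fn": "drive_tool", "kwargs": {
  "steps": [
    [[0,-1,0,0],[0,-0.5,1.5,0],[0,0,1.5,0],[0,0,1.5,0],[0,0,0,0],[0,0,0,0]]
  ]
}}

```text
time_s: 13.6
position: [0.5421, -0.1894, 0.1583]
tcp_rot: [-3.141, -0.0, 1.448]
ft_force: [2.0, 0.0, -4.3]
grip_width: 0.0134
finger_force: 98.2
```

{"fn": "drive_tool", "kwargs": {
  "steps": [
    [[0,0,1,0],[0,0,1,0],[0,0,0,0]]
  ]
}}

```text
time_s: 13.9
position: [0.5421, -0.1894, 0.1563]
tcp_rot: [-3.142, 0.0, 1.448]
ft_force: [1.7, -0.8, -2.9]
grip_width: 0.0138
finger_force: 98.3
```

{"fn": "drive_tool", "kwargs": {
  "steps": [
    [[0,0,1,0],[0,0,0,0],[0,0,0,0]]
  ]
}}

```text
time_s: 14.2
position: [0.5422, -0.1895, 0.1558]
tcp_rot: [3.141, 0.0, 1.448]
ft_force: [0.8, 0.6, 4.2]
grip_width: 0.014
finger_force: 99.3
```

{"fn": "drive_tool", "kwargs": {
  "steps": [
    [[0,0,0.7,0],[0,0,0,0],[0,0,0,0]]
  ]
}}

```text
time_s: 14.5
position: [0.5423, -0.1895, 0.1554]
tcp_rot: [3.141, 0.0, 1.448]
ft_force: [-0.3, 0.3, 8.8]
grip_width: 0.0135
finger_force: 100.0
```

{"fn": "drive_tool", "kwargs": {
  "steps": [
    [[0,0,-0.7,0],[0,0,0,0]]
  ],
  "squeeze": 20
}}

```text
time_s: 14.7
position: [0.5422, -0.1895, 0.1557]
tcp_rot: [3.141, 0.0, 1.448]
ft_force: [0.4, 0.3, 4.9]
grip_width: 0.0138
finger_force: 99.3
```

{"fn": "drive_tool", "kwargs": {
  "steps": [
    [[0,0,0,0],[0,0,0,0],[0,0,0,0],[0,0,0,0],[0,0,0,0],[0,0,0,0]]
  ],
  "gripper": 0.4
}}

```text
time_s: 15.3
position: [0.5421, -0.1894, 0.1554]
tcp_rot: [-3.142, 0.0, 1.448]
ft_force: [-0.4, 0.6, 0.9]
grip_width: 0.0513
finger_force: 0.0
```

Released, so I'll retreat straight up and check.

{"fn": "drive_tool", "kwargs": {
  "steps": [
    [[0,0,-5,0],[0,0,-15,0],[0,0,-25,0],[0,0,-30,0],[0,0,-30,0],[0,0,-20,0],[0,0,0,0],[0,0,0,0]]
  ]
}}

```text
time_s: 16.1
position: [0.5421, -0.1894, 0.2812]
tcp_rot: [3.141, 0.001, 1.448]
ft_force: [-0.6, 0.7, -1.0]
grip_width: 0.0512
finger_force: 0.0
```

```bash
python3 - <<'E'
from h import *
cv2.imwrite('pics/f_scene.png',r.get_image('scene')[:,:,::-1])
a=cv2.resize(cv2.imread('pics/f_scene.png')[150:234,170:282],(800,600),interpolation=cv2.INTER_CUBIC)
cv2.imwrite('pics/f1.png',cv2.convertScaleAbs(a,alpha=1.4))
E
```

```text
(no output)
```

View pics/f1.png

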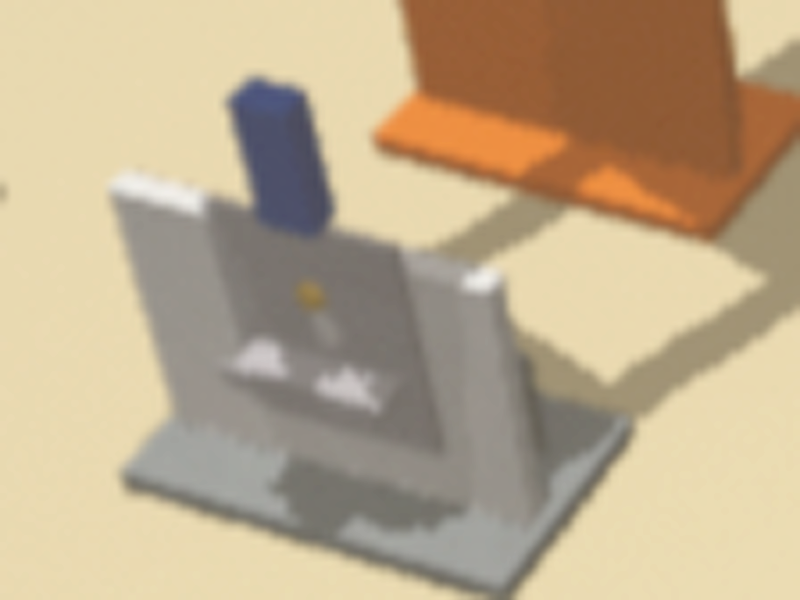

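The rack hangs upright and flat on the panel. The stud is at the top of the slot, scene (213.5,191), with the empty keyhole below it, and the gripper is clear.

```bash
python3 -c "
from workcell import r
print(r.hand_in())"
```

```text
the job is handed in; nothing more can be done
None
```

The steel forceps rack hangs upright on the white panel with the stud at the top of its slot; pressing force briefly reached about 12 N, slightly over the 10 N guide, and the job is handed in at about 16 s.

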